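# Kickstand down, frame held plumb

## Robot

A 6-joint arm with a two-finger parallel gripper is mounted at the origin on a cart in front of the work surface, level with it; the furniture and walls round the work are solid. World frame = base frame: x ahead of the robot, y to its left, z up, the work surface at z = 0. Lengths are in m, angles in rad, forces in N, time in s.
With the tool pointing down it reaches from about 0.375 to 0.925 m from the base axis. Payload 5.7 kg.
Tool frame: the origin (TCP) lies on the centre line of the jaws, within the pads' length; the fingertips stand 22 mm ahead of it and the grasp point (between the pads) lies 3 mm ahead of it; z points along the fingers, y is the direction in which the jaws open and shut (so a half turn about z gives the same grasp; the last joint's range is limited). The gripper opens to 85 mm and grips with 20 to 120 N. Pads are 22 mm wide; open, the fingers measure 114 mm over their backs; the gripper's body (76 mm by 85 mm) begins 54 mm behind the grasp point. The pads swing forward as they close: fully open they stand 13 mm farther back than shut.
Start: joints at [-1.435, 0.359, 1.51, -0, 1.272, -0.115], TCP at [0.149, -0.581, 0.253] pointing down, gripper open.
Joint ranges: [-2.97, 2.97], [-1.01, 2.36], [0.21, 2.38], [-0.96, 4.11], [0.2, 2.71], [-2.98, 2.98]. Speed limits (rad/s): [2.39, 2.39, 3.14, 3.14, 3.14, 3.14].

## Interface

Orientations are given as [roll, pitch, yaw] about the fixed x, y, z axes, in that order (R = Rz(yaw) Ry(pitch) Rx(roll)).
In Python, from cell import robot, snapshot, workorder, finder gives the robot as it stands.
- The arm moves only by the tool step_arm, never from a script. Its argument "commands" is a list of rows, each an object with "delta_rot": the turn, a rotation vector about the tool's x, y, z in degrees, a list of three; "translation": the shift along the tool's x, y, z in cm, a list of three; "hand": the closure, from -1 (fully open) to 1 (shut), so that 0 is half open. A call has 1 to 8 rows; each row is the pose to reach, as a shift and turn from the pose commanded when the call began, along the tool's axes at that moment; what a row does not reach only later rows make up. A row lasts 1/10 s, in which the tool goes at most 50 mm and 8.59 degrees, less where a joint would pass 70% of its speed; a pose out of reach is approached as far as the arm can. A call with a gripper value outside its range is refused whole. The fingers move at their own pace and stop on an object; "grip_force" is the grip in N (left out, the last holds). Time passes only in rows, so rows that repeat a pose let the fingers close. It gives the time, the measured TCP pose, the force and the opening at its end, in the units of the state.
- robot.state(): the state, without advancing time (a new reading comes with each control period).
- snapshot(name): name is "scene" or "top"; returns a dict with "image" (480x640x3 uint8, blue, green, red), "vfov" (degrees; the focal length in pixels is half the picture's height over the tangent of half this angle, whatever the lens; pixels are square), "cx", "cy" (the principal point, pixels), "D" ([k1, k2, p1, p2, k3] as OpenCV has them; the pictures are not rectified), "pose" (4x4, takes a point from camera to world coordinates). Camera axes: x right, y up, looking along -z (the intrinsics and any distortion apply to the point x, -y, -z); pixel columns grow to the right and rows downward; lengths in m; the calibration is good to about 2 mm. A picture is of the moment at which its call begins. There is no depth.
- workorder.job_done(): hands the job in, once; it reports no verdict.
Trained networks look in a picture, given as the dict that the camera call returned (one of the last four; its "shot" number tells which), for a name from the list of things; names that differ only in an ending like _2 or _b are one class to them, and where a whole thing is asked for, a point or a joint stands for the part that bears it (a point fixed in the world has none). Each returns a list of dicts, best first, with "conf" (0 to 1); they miss things now and then, are a little off and sometimes report something else, mostly with a low value. They report only what shows in the picture. A call takes as long as a camera call.
- finder.boxes_of(picture, target): "centre" ([x, y, z] in m, in world coordinates, good to about 4 mm: the middle of the surface that is visible of it).
- finder.regions_of(picture, target): "region" (480x640 bool, what is visible of it).
- finder.place_of(picture, target): "centre" ([x, y, z] in m, in world coordinates, good to about 4 mm: a listed point, or the origin of a listed thing).
The state is a dict: "time": time; "joint_pos": joint angles; "joint_vel": joint speeds; "tau": joint torques, N m; "eef_pos": TCP position; "ee_rot": TCP orientation; "wrist_force": force on the tool from outside, world axes, zero at the start; "torque": the same for the moment, N m; "gripper_width": finger opening in m.
Only numpy, scipy, OpenCV 4.12 (cv2) and the standard library are available. Lean on these libraries where they do the work, as an engineer would, in place of code of your own. Each camera call takes 0.05 s, during which the arm holds its last target. There are 200 camera calls.

## Task

A short bicycle frame stub leans sideways against the rest of its dock. While it still leans there, swing its folded kickstand down over centre until it snaps fully down; then take the frame by its top tube, raise it upright and finish while still gripping it there, plumb and still, with its weight off the rest and the kickstand foot clear of the bench. Leave the tools lying around where they are.

Things in the scene. Friction and masses are not known exactly. Their poses are not given: they have to be found in the camera images.
- dock: Fixed dock: plywood plate 230x130x14 mm, two bearing blocks, padded rest post (about 125 mm high) on its -y side. Origin on the worktop, half-way between the blocks. x: level along the frame to its front (hub and upright tube at x = +50 mm, kickstand at the rear), y: to the kickstand side, z up. The frame tilts about a line parallel to x, 35 mm above the origin.
- frame (a joint): Sideways tilt of the grey frame stub (0.7 to 1.1 kg) about the line 35 mm above the dock's origin: 0 = upright; positive = leaning to dock -y, away from the kickstand; 0.40 rad = lying on the rest (start); -0.12 = tipped to the kickstand side as far as it goes. It swings freely, is balanced within 0.1 rad of upright and falls to a side if let go.
- kickstand (a joint): Kickstand angle: 0 = folded, leg pointing level to the rear (dock -x); 1.75 rad = fully down. A spring holds it at either end (0.26 N m at the folded end) and changes over at 0.75 rad: past that it snaps down by itself.
- kick_pivot (a point): Kickstand pivot, where the leg begins: dock x = -75, y = +30 mm, 135 mm above the worktop in the upright frame; it leans with the frame. The leg: straight steel rod, 12 mm thick, 125 mm long. Folded, it has free space above it, behind the top tube. Swung by q it points along (-cos q, 0.296 sin q, -0.955 sin q) in the frame's own leaning axes: down, a little outwards.
- kick_foot (a point): Centre of the 16 mm rubber foot at the free end of the kickstand leg, 125 mm from the pivot; about 18 mm above the worktop with the frame upright and the leg down.
- top_tube (a point): Place to grip: on the centre line of the frame's round top tube (28 mm thick, 150 mm long, level along dock x), 50 mm from its rear end, 220 mm from the tilt axis: dock x = -35 mm, 255 mm above the worktop when upright. Free on both sides and 60 mm below; the upright tube is 65 mm in front. Being round it can turn between the fingers as the frame tilts.
- sanding_block: Bystander: black and grey sanding block, 110 x 58 x 30 mm, lying on the bench; leave it.
- driver_3: Bystander: stubby screwdriver with a green and black grip, 130 x 23 x 21 mm, lying on the bench; leave it.

How it is judged:
On the way, in this order (a step that is already met when the one before it is completed fails the run):
1. the kickstand is fully down while the frame still leans on its rest (value of joint kickstand above 1.6 rad and value of joint frame above 0.28 rad), for 0.2 s.
2. the frame is upright in the gripper (value of joint frame between -0.06 and 0.06 rad and contact force between the fingers and dock above 2 N), for 0.3 s.
At the end, for the whole second after the job is handed in: The frame stands upright within 0.06 rad (3.5 degrees) either way and at rest, held by the fingers at its top tube (contact force over 2 N, grasp point within 100 mm of the marked place), so neither the rest nor the kickstand carries it; the kickstand is fully down (over 1.6 rad) (all of step 2 and velocity of joint frame between -0.1 and 0.1 rad/s and value of joint kickstand above 1.6 rad and distance between the grasp point and top_tube below 0.1 m); the arm keeps its last pose, push and grip.
It fails at once if a tool lying around is moved by more than 40 mm (distance of any of sanding_block, driver_3 from where it was at the start of the episode above 0.04 m).
It also fails if it takes over 43 s, if anything falls off the work surface, if the arm or the gripper's body presses on something with over 40 N, if the wrist force passes 120 N, or if a joint passes its speed limit or range.

## Working session

There is one attempt and no reset: what is moved stays moved. The work goes in short steps, Python scripts to look and compute and a tool call to move; the robot and the scene stay as the last step left them, time stands still between calls to the robot, and variables do not carry over. Pictures are saved under pics/ and viewed, about 8 in all and at most 12, crops included, and the job is handed in when it is done.

Besides the shell and the picture viewer there is one more tool, called after "Emit:" as name([rows], argument=value, ...), one row to a line, values as JSON. step_arm: Moves the arm, as the interface text tells. Its arguments: {"type":"object","properties":{"commands":{"type":"array"},"grip_force":{"type":"number"}},"required":["commands"]}

```bash
ls; mkdir -p pics; python3 - <<'E'
from cell import robot, snapshot, workorder, finder
import cv2, numpy as np
np.set_printoptions(precision=4,suppress=True)
print(robot.state())
for n in ["scene","top"]:
    s=snapshot(n); cv2.imwrite(f"pics/{n}0.png",s["image"]); print(n,s["vfov"],s["cx"],s["cy"],s["D"]); print(s["pose"])
    for t in ["dock","kick_pivot","kick_foot","top_tube","sanding_block","driver_3"]:
        r=finder.place_of(s,t); print(t,[(np.round(q["centre"],4),round(q["conf"],2)) for q in r[:2]])
E
```

```text
pics
{'time': 0.0, 'joint_pos': array([-1.4352,  0.3595,  1.5115,  0.    ,  1.2725, -0.1151]), 'joint_vel': array([-0.0001, -0.0026, -0.0001, -0.0015, -0.0013, -0.0012]), 'tau': array([  0.0019, -52.7611, -27.8616,  -0.0005,   0.0133,  -0.    ]), 'eef_pos': array([ 0.1488, -0.5806,  0.2524]), 'ee_rot': array([-3.1398, -0.0002,  0.2508]), 'wrist_force': array([-0.4354,  0.0541, -0.7064]), 'torque': array([-0.0062, -0.0119, -0.0175]), 'gripper_width': 0.08540847595813814}
scene 47.37848049719303 315.2145369259482 239.13056575634297 [-0.1435  0.      0.      0.      0.    ]
[[-0.5948  0.462  -0.6579 -0.3135]
 [-0.8038 -0.3519  0.4796  0.5853]
 [-0.01    0.8141  0.5806  0.8929]
 [ 0.      0.      0.      1.    ]]
dock [(array([ 0.5485,  0.1702, -0.001 ]), 0.64)]
kick_pivot [(array([0.5539, 0.0962, 0.1388]), 0.73)]
kick_foot []
top_tube [(array([0.633 , 0.1283, 0.2375]), 0.84)]
sanding_block [(array([ 0.5378, -0.1153,  0.0016]), 0.79)]
driver_3 [(array([ 0.556 , -0.2503,  0.0023]), 0.62)]
top 49.67798901848945 323.5816826064379 239.5153268833106 [0.0323 0.     0.     0.     0.    ]
[[-0.0067  0.9951 -0.099   0.4199]
 [-0.9996 -0.004   0.0274  0.0266]
 [ 0.0269  0.0992  0.9947  1.1244]
 [ 0.      0.      0.      1.    ]]
dock [(array([ 0.5474,  0.1727, -0.0039]), 0.78)]
kick_pivot [(array([0.5525, 0.0985, 0.1413]), 0.6)]
kick_foot [(array([ 0.5435, -0.0283,  0.1388]), 0.83)]
top_tube [(array([0.6329, 0.1329, 0.2386]), 0.93)]
sanding_block [(array([ 0.537 , -0.1208,  0.0006]), 0.7)]
driver_3 [(array([ 0.5489, -0.2483,  0.0002]), 0.61)]
```

View pictures.

View pics/scene0.png

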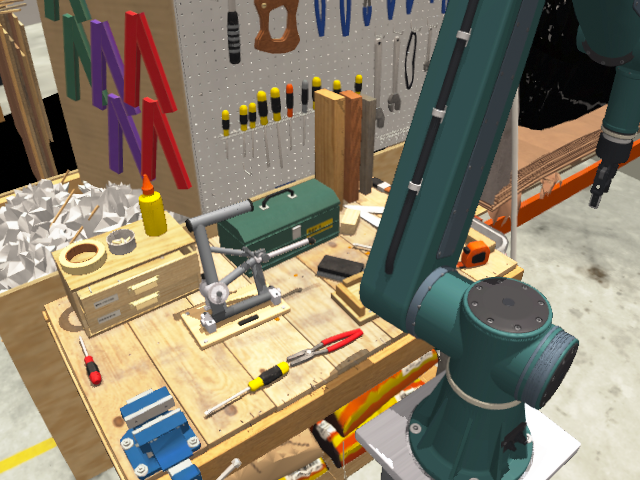

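View pics/top0.png

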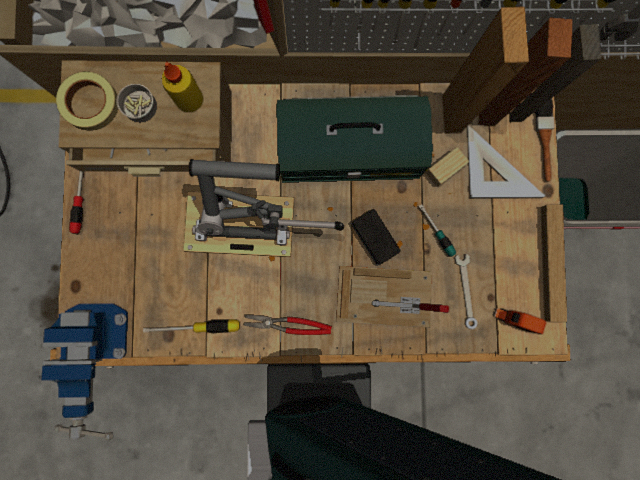

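The scene view shows the frame leaning away from the robot, with the folded leg ending at about (310,240). In the top view the foot is at (340,226) and the tube runs from (190,168) to (278,172), with the toolbox just beyond it. Next I fit the dock pose and write a move helper.

```bash
cat > h.py <<'E'
import numpy as np
from scipy.spatial.transform import Rotation as Rn
from scipy.optimize import least_squares
np.set_printoptions(precision=4,suppress=True)
def loc(p,t):  # frame-own (x,y,z above tilt axis) -> dock
    x,y,z=p; c,s=np.cos(t),np.sin(t); return np.array([x,y*c-z*s,.035+z*c+y*s])
def leg(d,q,t): return loc(np.array([-.075,.030,.100])+d*np.array([-np.cos(q),.296*np.sin(q),-.955*np.sin(q)]),t)
def w(p,D): c,s=np.cos(D[2]),np.sin(D[2]); return np.array([D[0]+c*p[0]-s*p[1],D[1]+s*p[0]+c*p[1],p[2]])
obs=[((0,0,0),(.548,.1715,0)),(leg(0,0,.4),(.5532,.0974,0)),(leg(.125,0,.4),(.5435,-.0283,0)),(loc((-.035,0,.22),.4),(.633,.1306,0))]
f=lambda D:np.concatenate([(w(np.array(a),D)-b)[:2] for a,b in obs])
fit=least_squares(f,[.548,.1715,1.5]); D=fit.x
def rel(pos,yaw,cur=None,tilt=0):
    """move in tool axes (cm, deg) from the present pose to pos, pointing down"""
    from cell import robot
    s=robot.state(); R0=Rn.from_euler('xyz',s["ee_rot"])
    R1=Rn.from_euler('xyz',[np.pi,0,yaw])
    return R0.inv().apply(np.array(pos)-s["eef_pos"])*100,(R0.inv()*R1).as_rotvec(degrees=True)
E
python3 - <<'E'
from h import *
print(D,fit.fun*1000)
for q in (0,.25,.5,.75,.9,1.05): print(q,w(leg(.105,q,.4),D))
for t in (.4,.3,.2,.1,0): print(t,w(loc((-.035,0,.22),t),D))
p=w(leg(.105,0,.4),D); p[2]=.25; print(p,*rel(p,D[2]))
E
```

```text
[0.5488 0.1723 1.489 ] [ 0.7739  0.7527  0.7189 -0.8206  0.207   0.2972 -1.6998 -0.2293]
0 [ 0.5453 -0.0081  0.1388]
0.25 [ 0.5289 -0.0034  0.1189]
0.5 [0.5141 0.0074 0.1003]
0.75 [0.5017 0.0238 0.0841]
0.9 [0.4958 0.0359 0.0759]
1.05 [0.4911 0.0493 0.0692]
0.4 [0.6313 0.1304 0.2376]
0.3 [0.6107 0.1321 0.2452]
0.2 [0.5895 0.1338 0.2506]
0.1 [0.5678 0.1356 0.2539]
0 [0.5459 0.1374 0.255 ]
[ 0.5453 -0.0081  0.25  ] [ 52.6261 -45.6774   0.3354] [ -0.0058  -0.0066 -70.9446]
```

Emit:
step_arm([
  {"translation":[52.6,-45.7,0.3],"delta_rot":[0,0,-70.9],"hand":1},
  {"translation":[52.6,-45.7,0.3],"delta_rot":[0,0,-70.9],"hand":1},
  {"translation":[52.6,-45.7,0.3],"delta_rot":[0,0,-70.9],"hand":1},
  {"translation":[52.6,-45.7,0.3],"delta_rot":[0,0,-70.9],"hand":1},
  {"translation":[52.6,-45.7,0.3],"delta_rot":[0,0,-70.9],"hand":1},
  {"translation":[52.6,-45.7,0.3],"delta_rot":[0,0,-70.9],"hand":1},
  {"translation":[52.6,-45.7,0.3],"delta_rot":[0,0,-70.9],"hand":1},
  {"translation":[52.6,-45.7,0.3],"delta_rot":[0,0,-70.9],"hand":1},
], grip_force=40)

```text
time: 1.5
eef_pos: [0.3772, -0.2505, 0.2519]
ee_rot: [3.141, 0.0, 1.457]
wrist_force: [0.9, -1.0, -0.0]
gripper_width: 0.0
```

```bash
python3 - <<'E'
from h import *
from cell import robot
p=w(leg(.105,0,.4),D); p[2]=.25; print(robot.state(),*rel(p,D[2]))
E
```

```text
{'time': 1.5, 'joint_pos': array([-0.7391,  0.1456,  1.8148,  0.0001,  1.1801, -0.625 ]), 'joint_vel': array([ 1.0966, -0.0173,  0.0231,  0.0026, -0.0188, -0.3996]), 'tau': array([ -7.2422, -38.1513, -24.5651,  -0.0937,   0.4421,   0.498 ]), 'eef_pos': array([ 0.3772, -0.2505,  0.2519]), 'ee_rot': array([3.1407, 0.0005, 1.4566]), 'wrist_force': array([ 0.9075, -1.0233, -0.0021]), 'torque': array([-0.0073,  0.0243,  0.0272]), 'gripper_width': 1.8059639963837634e-05} [26.001  13.9437  0.1924] [ 0.0496  0.0285 -1.8567]
```

Emit:
step_arm([
  {"translation":[26,13.9,0.2],"delta_rot":[0,0,-2],"hand":1},
  {"translation":[26,13.9,0.2],"delta_rot":[0,0,-2],"hand":1},
  {"translation":[26,13.9,0.2],"delta_rot":[0,0,-2],"hand":1},
  {"translation":[26,13.9,0.2],"delta_rot":[0,0,-2],"hand":1},
  {"translation":[26,13.9,0.2],"delta_rot":[0,0,-2],"hand":1},
  {"translation":[26,13.9,0.2],"delta_rot":[0,0,-2],"hand":1},
  {"translation":[26,13.9,0.2],"delta_rot":[0,0,-2],"hand":1},
  {"translation":[26,13.9,0.2],"delta_rot":[0,0,-2],"hand":1},
])

```text
time: 2.3
eef_pos: [0.5455, -0.0099, 0.2494]
ee_rot: [-3.141, 0.0, 1.488]
wrist_force: [-0.5, -0.3, 0.3]
gripper_width: 0.0
```

```bash
python3 - <<'E'
from h import *
from cell import robot, snapshot
import cv2
s=snapshot("top"); cv2.imwrite("pics/top1.png",cv2.resize(s["image"][120:320,150:450],None,fx=2.4,fy=2.4))
s=snapshot("scene"); cv2.imwrite("pics/sc1.png",cv2.resize(s["image"][150:380,150:430],None,fx=2.4,fy=2.4))
print(robot.state()["eef_pos"],robot.state()["ee_rot"])
for q in (0,.15,.3,.45,.6,.75,.9,1.05):
    p=w(leg(.105,q,.4),D); p[2]+=.006/.764**0+.022
    print(q,p,*rel(p,D[2]))
E
```

```text
[ 0.5447 -0.0114  0.2495] [-3.1407  0.0004  1.4854]
0 [ 0.5453 -0.0081  0.1668] [0.337  0.0477 8.2676] [-0.0512  0.0246 -0.2063]
0.15 [ 0.5354 -0.0061  0.1548] [ 0.4518 -0.963   9.4678] [-0.0512  0.0246 -0.2063]
0.3 [ 0.5258 -0.0018  0.1431] [ 0.7998 -1.9518 10.6409] [-0.0512  0.0246 -0.2063]
0.45 [0.5169 0.0048 0.1319] [ 1.3732 -2.8966 11.7607] [-0.0512  0.0246 -0.2063]
0.6 [0.5088 0.0133 0.1215] [ 2.1592 -3.7761 12.8019] [-0.0512  0.0246 -0.2063]
0.75 [0.5017 0.0238 0.1121] [ 3.14   -4.5705 13.7411] [-0.0512  0.0246 -0.2063]
0.9 [0.4958 0.0359 0.1039] [ 4.2937 -5.2621 14.5574] [-0.0512  0.0246 -0.2063]
1.05 [0.4911 0.0493 0.0972] [ 5.5944 -5.8353 15.2322] [-0.0512  0.0246 -0.2063]
```

View pics/sc1.png

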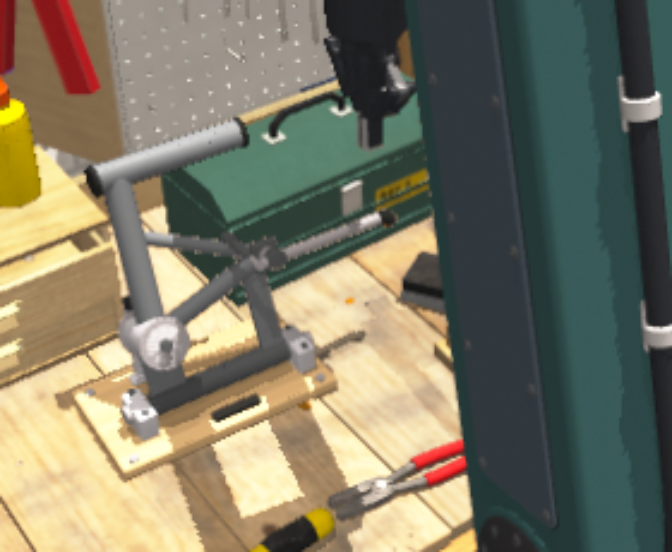

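Emit:
step_arm([
  {"translation":[0,0,3.5],"delta_rot":[0,0,0],"hand":1},
  {"translation":[0,0,6.5],"delta_rot":[0,0,0],"hand":1},
  {"translation":[0,0,7.5],"delta_rot":[0,0,0],"hand":1},
  {"translation":[0,0,7.5],"delta_rot":[0,0,0],"hand":1},
])

```text
time: 2.8
eef_pos: [0.5437, -0.0116, 0.1735]
ee_rot: [-3.138, -0.0, 1.484]
wrist_force: [-0.2, -0.3, -0.5]
gripper_width: -0.0001
```

Emit:
step_arm([
  {"translation":[0,-0.4,1.2],"delta_rot":[0,0,0],"hand":1},
  {"translation":[0.1,-1,2.0],"delta_rot":[0,0,0],"hand":1},
  {"translation":[0.3,-1.5,2.5],"delta_rot":[0,0,0],"hand":1},
  {"translation":[0.5,-2,3.1],"delta_rot":[0,0,0],"hand":1},
  {"translation":[0.7,-2.5,3.7],"delta_rot":[0,0,0],"hand":1},
  {"translation":[1,-2.9,4.2],"delta_rot":[0,0,0],"hand":1},
  {"translation":[1,-2.9,4.2],"delta_rot":[0,0,0],"hand":1},
])

```text
time: 3.5
eef_pos: [0.5159, 0.0026, 0.1317]
ee_rot: [-3.139, -0.001, 1.486]
wrist_force: [0.2, -1.0, 1.9]
gripper_width: -0.0
```

```bash
python3 - <<'E'
from h import *
from cell import robot, snapshot, finder
import cv2
s=snapshot("scene"); cv2.imwrite("pics/sc2.png",cv2.resize(s["image"][150:380,150:430],None,fx=2.4,fy=2.4))
st=robot.state(); print(st["eef_pos"],st["wrist_force"])
for t in ("kick_foot","top_tube"): print([(q["centre"],q["conf"]) for q in finder.place_of(s,t)])
for q in (.2,.3,.4,.5,.6): print(w(leg(.125,q,.4),D))
E
```

```text
[0.5165 0.0024 0.1321] [-1.7069 -1.3784  1.8904]
[([0.5091, -0.0146, 0.0952], 0.66)]
[([0.632, 0.1303, 0.2369], 0.83)]
[ 0.528  -0.0242  0.1198]
[ 0.5204 -0.0205  0.1106]
[ 0.5132 -0.0156  0.1016]
[ 0.5065 -0.0096  0.093 ]
[ 0.5002 -0.0025  0.0848]
```

View pics/sc2.png

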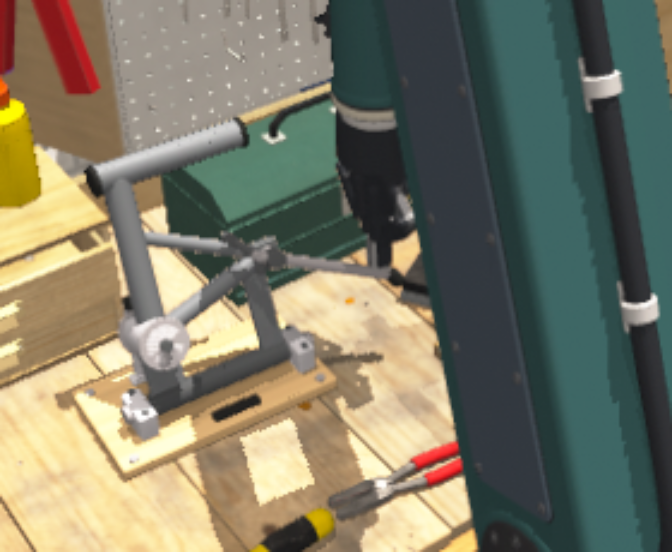

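The leg is at about q=0.48 under the fingertip (crop (385,270)), and the frame is still on its rest. I continue over centre.

Emit:
step_arm([
  {"translation":[0.4,-0.4,0.6],"delta_rot":[0,0,0],"hand":1},
  {"translation":[0.8,-0.9,1.1],"delta_rot":[0,0,0],"hand":1},
  {"translation":[1.3,-1.3,1.6],"delta_rot":[0,0,0],"hand":1},
  {"translation":[1.8,-1.7,2.0],"delta_rot":[0,0,0],"hand":1},
  {"translation":[2.4,-2.1,2.5],"delta_rot":[0,0,0],"hand":1},
  {"translation":[3,-2.4,2.9],"delta_rot":[0,0,0],"hand":1},
  {"translation":[3,-2.4,2.9],"delta_rot":[0,0,0],"hand":1},
  {"translation":[3,-2.4,2.9],"delta_rot":[0,0,0],"hand":1},
])

```text
time: 4.45
eef_pos: [0.4961, 0.034, 0.1035]
ee_rot: [3.142, -0.0, 1.486]
wrist_force: [0.2, 0.6, 0.5]
gripper_width: -0.0
```

```bash
python3 - <<'E'
from h import *
from cell import robot, snapshot, finder
import cv2
s=snapshot("scene"); cv2.imwrite("pics/sc3.png",cv2.resize(s["image"][150:380,150:430],None,fx=2.4,fy=2.4))
st=robot.state(); print(st["eef_pos"],st["wrist_force"])
for t in ("kick_foot","top_tube"): print([(q["centre"],q["conf"]) for q in finder.place_of(s,t)])
print(w(leg(.125,1.75,.4),D))
E
```

```text
[0.4964 0.0338 0.1037] [-0.4724  0.9151  0.0506]
[([0.4752, 0.1215, 0.0464], 0.87)]
[([0.6322, 0.1295, 0.2365], 0.6)]
[0.4767 0.1253 0.0448]
```

View pics/sc3.png

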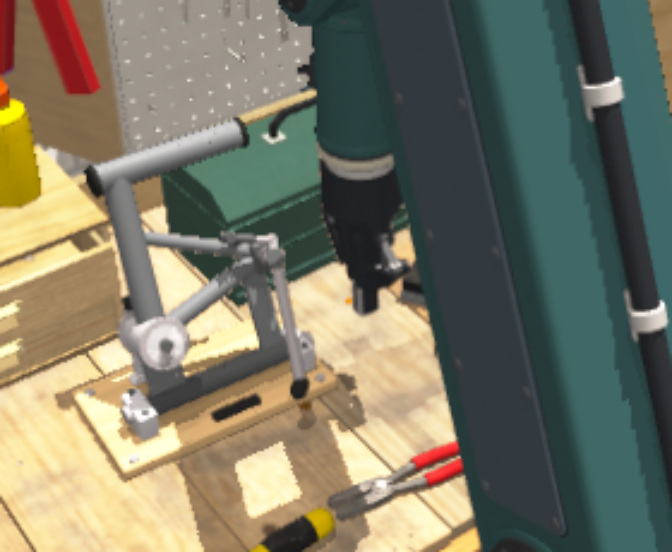

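The kickstand is fully down: the foot is at crop (300,388), about 4 mm from its predicted q=1.75 place, and the frame is still leaning. Next I lift, open, and go over the top tube.

Emit:
step_arm([
  {"translation":[0,0,-5],"delta_rot":[0,0,0],"hand":1},
  {"translation":[0,0,-10],"delta_rot":[0,0,0],"hand":1},
  {"translation":[0,0,-15],"delta_rot":[0,0,0],"hand":0},
  {"translation":[0,0,-20],"delta_rot":[0,0,0],"hand":-1},
  {"translation":[0,0,-23.5],"delta_rot":[0,0,0],"hand":-1},
  {"translation":[0,0,-23.5],"delta_rot":[0,0,0],"hand":-1},
])

```text
time: 5.2
eef_pos: [0.4992, 0.0333, 0.3447]
ee_rot: [3.13, -0.0, 1.485]
wrist_force: [0.4, -0.2, -0.1]
gripper_width: 0.0582
```

Emit:
step_arm([
  {"translation":[3.6,4.2,0],"delta_rot":[0,0,0],"hand":-1},
  {"translation":[7.2,8.4,0],"delta_rot":[0,0,0],"hand":-1},
  {"translation":[10.7,12.7,0],"delta_rot":[0,0,0],"hand":-1},
  {"translation":[10.7,12.7,0],"delta_rot":[0,0,0],"hand":-1},
  {"translation":[10.7,12.7,0],"delta_rot":[0,0,0],"hand":-1},
  {"translation":[10.7,12.7,0],"delta_rot":[0,0,0],"hand":-1},
])

```text
time: 5.8
eef_pos: [0.6309, 0.1292, 0.3373]
ee_rot: [-3.139, 0.001, 1.486]
wrist_force: [-1.1, 0.7, -0.9]
gripper_width: 0.0855
```

```bash
python3 - <<'E'
from h import *
from cell import robot, snapshot, finder
import cv2
s=snapshot("scene"); cv2.imwrite("pics/sc4.png",cv2.resize(s["image"][100:330,130:410],None,fx=2.4,fy=2.4))
st=robot.state(); print(st)
for t in ("kick_foot","top_tube"): print([(q["centre"],q["conf"]) for q in finder.place_of(s,t)])
print(*rel([.6317,.1302,.2405],D[2]))
E
```

```text
{'time': 5.85, 'joint_pos': array([ 0.0944,  0.3651,  1.2911, -0.0003,  1.4874,  0.18  ]), 'joint_vel': array([-0.0076, -0.0172,  0.0059,  0.0006,  0.0003,  0.0006]), 'tau': array([  0.4317, -55.208 , -31.203 ,   0.0429,  -0.0681,   0.0021]), 'eef_pos': array([0.6306, 0.1288, 0.3378]), 'ee_rot': array([-3.1396,  0.0006,  1.4853]), 'wrist_force': array([-0.1494, -0.6699, -0.2099]), 'torque': array([-0.0145,  0.0168,  0.0152]), 'gripper_width': 0.08543141968856861}
[([0.4756, 0.1214, 0.0418], 0.57)]
[([0.6316, 0.1303, 0.2371], 0.66)]
[0.1652 0.1043 9.8065] [-0.0436  0.0135 -0.2393]
```

View pics/sc4.png

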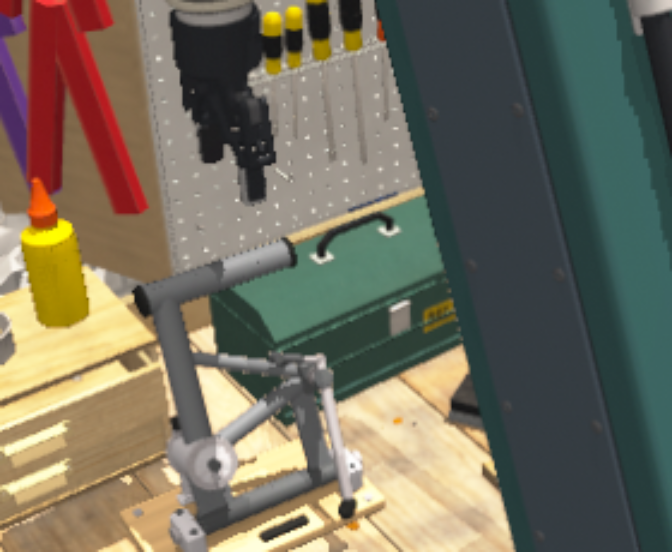

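```bash
python3 - <<'E'
from h import *
from cell import snapshot
import cv2
def ray(s,u):
    f=240/np.tan(np.radians(s["vfov"]/2)); K=np.array([[f,0,s["cx"]],[0,f,s["cy"]],[0,0,1]])
    x,y=cv2.undistortPoints(np.array([[u]],float),K,np.array(s["D"],float))[0,0]
    P=np.array(s["pose"]); d=P[:3,:3]@[x,-y,-1]; return P[:3,3],d/np.linalg.norm(d)
T=snapshot("top");S=snapshot("scene")
def tri(a,b):
    A=[];B=[]
    for o,d in (ray(T,a),ray(S,b)): M=np.eye(3)-np.outer(d,d); A.append(M);B.append(M@o)
    return np.linalg.lstsq(np.vstack(A),np.hstack(B),rcond=None)[0]
print("handle foot",tri((328,131),(263.3,207.1)))
o,d=ray(T,(278,160))
for z in (.1,.12,.14,.16,.18): print("lid left edge",z,o+d*(z-o[2])/d[2])
E
```

```text
handle foot [ 0.7286 -0.0103  0.1454]
lid left edge 0.1 [0.683 0.089 0.1  ]
lid left edge 0.12 [0.6778 0.0878 0.12  ]
lid left edge 0.14 [0.6727 0.0865 0.14  ]
lid left edge 0.16 [0.6676 0.0853 0.16  ]
lid left edge 0.18 [0.6624 0.0841 0.18  ]
```

The toolbox lid is at z≈0.146, well below the fingers. I descend and grip.

Emit:
step_arm([
  {"translation":[0.1,0.1,4],"delta_rot":[0,0,0],"hand":-1},
  {"translation":[0.1,0.1,7],"delta_rot":[0,0,0],"hand":-1},
  {"translation":[0.1,0.1,9.8],"delta_rot":[0,0,0],"hand":-1},
  {"translation":[0.1,0.1,9.8],"delta_rot":[0,0,0],"hand":-1},
  {"translation":[0.1,0.1,9.8],"delta_rot":[0,0,0],"hand":0},
  {"translation":[0.1,0.1,9.8],"delta_rot":[0,0,0],"hand":0},
], grip_force=30)

```text
time: 6.65
eef_pos: [0.6339, 0.1304, 0.2428]
ee_rot: [3.138, -0.001, 1.485]
wrist_force: [-0.4, 0.6, 1.3]
gripper_width: 0.0592
```

Emit:
step_arm([
  {"translation":[0,0,0],"delta_rot":[0,0,0],"hand":0.3},
  {"translation":[0,0,0],"delta_rot":[0,0,0],"hand":1},
  {"translation":[0,0,0],"delta_rot":[0,0,0],"hand":1},
  {"translation":[0,0,0],"delta_rot":[0,0,0],"hand":1},
  {"translation":[0,0,0],"delta_rot":[0,0,0],"hand":1},
])

```text
time: 7.15
eef_pos: [0.6305, 0.1307, 0.242]
ee_rot: [-3.138, 0.0, 1.487]
wrist_force: [-9.2, 0.1, 7.7]
gripper_width: 0.0273
```

Emit:
step_arm([
  {"translation":[0,-0.7,-0.3],"delta_rot":[0,0,0],"hand":1},
  {"translation":[0,-1.4,-0.6],"delta_rot":[0,0,0],"hand":1},
  {"translation":[0,-2.2,-0.8],"delta_rot":[0,0,0],"hand":1},
  {"translation":[0,-2.9,-1],"delta_rot":[0,0,0],"hand":1},
  {"translation":[0,-3.7,-1.2],"delta_rot":[0,0,0],"hand":1},
  {"translation":[0,-4.4,-1.3],"delta_rot":[0,0,0],"hand":1},
  {"translation":[0,-4.4,-1.3],"delta_rot":[0,0,0],"hand":1},
])

```text
time: 7.85
eef_pos: [0.5898, 0.1332, 0.2561]
ee_rot: [3.136, 0.001, 1.486]
wrist_force: [2.6, -5.6, 5.5]
gripper_width: 0.0269
```

```bash
python3 - <<'E'
from h import *
from cell import robot, snapshot, finder
import cv2
s=snapshot("scene"); cv2.imwrite("pics/sc5.png",cv2.resize(s["image"][100:330,130:410],None,fx=2.4,fy=2.4))
st=robot.state(); print(st["eef_pos"],st["wrist_force"],st["gripper_width"])
for t in ("kick_foot","top_tube","kick_pivot"): print([(q["centre"],q["conf"]) for q in finder.place_of(s,t)])
print(w(leg(.125,1.75,.19),D),w(loc((-.035,0,.22),.19),D))
print(w(loc((-.035,0,.22),0),D),*rel(w(loc((-.035,0,.22),0),D)+[0,0,.004],D[2]))
E
```

```text
[0.5901 0.1332 0.2561] [ 2.5329 -5.1865  6.4674] 0.026954332014748884
[([0.4737, 0.1206, 0.0316], 0.61)]
[]
[([0.5321, 0.0948, 0.1438], 0.95)]
[0.4762 0.1253 0.0304] [0.5873 0.134  0.251 ]
[0.5459 0.1374 0.255 ] [ 0.0408 -4.4663 -0.3194] [ 0.309   0.065  -0.1769]
```

View pics/sc5.png

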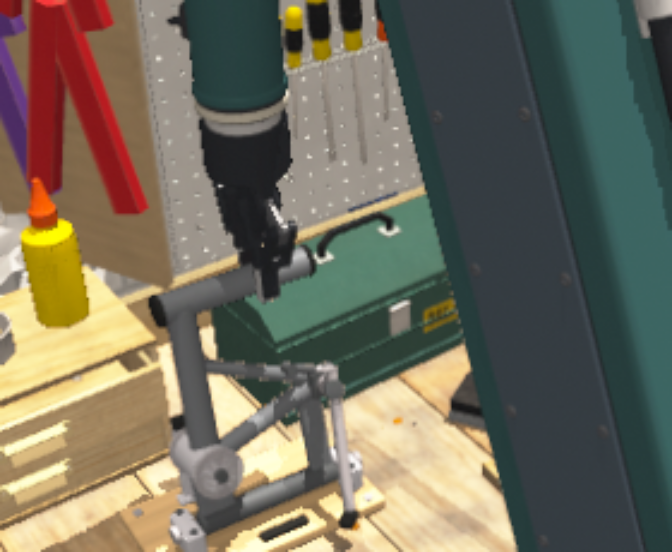

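The frame follows in the grip, at a tilt of about 0.2, and the foot is clear. I continue to upright.

Emit:
step_arm([
  {"translation":[0,-0.7,-0.1],"delta_rot":[0,0,0],"hand":1},
  {"translation":[0,-1.5,-0.2],"delta_rot":[0,0,0],"hand":1},
  {"translation":[0,-2.3,-0.3],"delta_rot":[0,0,0],"hand":1},
  {"translation":[0,-3.1,-0.4],"delta_rot":[0,0,0],"hand":1},
  {"translation":[0,-3.8,-0.4],"delta_rot":[0,0,0],"hand":1},
  {"translation":[0,-4.3,-0.4],"delta_rot":[0,0,0],"hand":1},
  {"translation":[0,-4.3,-0.4],"delta_rot":[0,0,0],"hand":1},
  {"translation":[0,-4.3,-0.4],"delta_rot":[0,0,0],"hand":1},
])

```text
time: 8.85
eef_pos: [0.5459, 0.1359, 0.259]
ee_rot: [3.14, 0.003, 1.486]
wrist_force: [0.1, -9.0, 5.4]
gripper_width: 0.0266
```

Emit:
step_arm([
  {"translation":[0,0,0],"delta_rot":[0,0,0],"hand":1},
  {"translation":[0,0,0],"delta_rot":[0,0,0],"hand":1},
  {"translation":[0,0,0],"delta_rot":[0,0,0],"hand":1},
  {"translation":[0,0,0],"delta_rot":[0,0,0],"hand":1},
  {"translation":[0,0,0],"delta_rot":[0,0,0],"hand":1},
])

```text
time: 9.35
eef_pos: [0.546, 0.1359, 0.259]
ee_rot: [3.14, 0.003, 1.486]
wrist_force: [0.4, -8.3, 5.6]
gripper_width: 0.0269
```

```bash
python3 - <<'E'
from h import *
from cell import robot, snapshot, finder
import cv2
for n in ("scene","top"):
    s=snapshot(n)
    cv2.imwrite(f"pics/{n}6.png",cv2.resize(s["image"][100:330,130:410],None,fx=2.4,fy=2.4))
    for t in ("kick_foot","top_tube","kick_pivot","sanding_block","driver_3"): print(t,[(q["centre"],q["conf"]) for q in finder.place_of(s,t)])
st=robot.state(); print(st["eef_pos"],st["wrist_force"],st["gripper_width"],st["joint_vel"])
for t in (-.06,0,.06): print(t,w(leg(.125,1.75,t),D),w(leg(0,0,t),D),w(loc((-.035,0,.22),t),D))
E
```

```text
kick_foot [([0.4765, 0.1228, 0.0184], 0.81)]
top_tube [([0.5457, 0.1366, 0.2561], 0.89)]
kick_pivot [([0.5123, 0.0976, 0.1349], 0.89)]
sanding_block [([0.5398, -0.1177, 0.0012], 0.65)]
driver_3 [([0.4758, 0.1207, 0.0189], 0.25)]
kick_foot []
top_tube []
kick_pivot [([0.5132, 0.0997, 0.1354], 0.63)]
sanding_block [([0.5373, -0.1145, 0.0009], 0.61)]
driver_3 [([0.5497, -0.2485, -0.0039], 0.66)]
[0.546 0.136 0.259] [-0.1301 -8.1059  5.3649] 0.02652133867610708 [-0.0011  0.     -0.0001  0.0007 -0.0004 -0.0002]
-0.06 [0.4794 0.125  0.0136] [0.5068 0.1004 0.133 ] [0.5328 0.1384 0.2546]
0 [0.4783 0.1251 0.0175] [0.5127 0.1    0.135 ] [0.5459 0.1374 0.255 ]
0.06 [0.4774 0.1252 0.0216] [0.5188 0.0995 0.1366] [0.5591 0.1363 0.2546]
```

View pics/scene6.png

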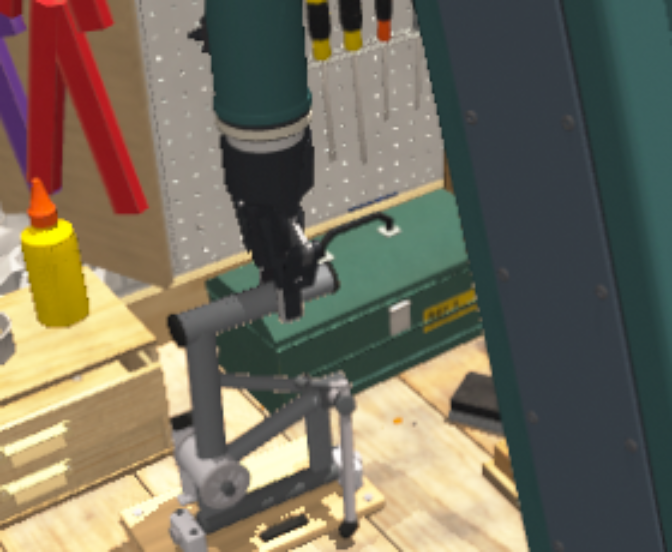

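The frame is upright in the grip (top tube at crop (290,295), foot at (348,528) clear of the bench) and at rest. I hand the job in.

```bash
python3 -c "
from cell import workorder; print(workorder.job_done())"
```

```text
the job is handed in; nothing more can be done
None
```

The job is handed in, and my last checks suggest every condition was met; the interface gave no verdict. The handing-in came a little after 9.5 s on the robot's clock.

- **Kickstand:** I pushed the folded leg over centre with the shut fingertips while the frame lay on its rest, and it snapped down. The foot came within about 4 mm of where it should be when fully down, with the frame still leaning.
- **Frame:** I gripped the top tube at the marked place with 30 N, swung the frame upright along its arc and held it there.
- **Last checks:**
  - The arm was still, the grip opening was 26.5 mm, and the measured tube and pivot positions put the tilt within about 0.01 rad of upright.
  - The foot centre was about 18 mm above the bench, so it is clear. The measured foot was about 2–3 mm off its predicted place.
  - There is a steady side force of about 8 N along the tube at the wrist, well under the limit.
- **Tools:** The sanding block and screwdriver were found where they started, within measurement error. One low-confidence screwdriver report in the scene view (0.25) landed on the kickstand foot, so I took it as false; the top view agreed with the start position.

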